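# Push the filled tube rack into the corner of the rail and stop

### The arm

A 6-joint arm with a two-finger parallel gripper is mounted at the origin on the work surface. World frame = base frame: x ahead of the robot, y to its left, z up, the work surface at z = 0. Lengths are in m, angles in rad, forces in N, time in s.
With the tool pointing down it reaches from about 0.425 to 0.95 m from the base axis. Payload 3.5 kg.
Tool frame: the origin (TCP) lies midway between the tips of the shut fingers; the grasp point (between the pads) lies 19 mm behind it; z points along the fingers, y is the direction in which the jaws open and shut (so a half turn about z gives the same grasp; the last joint's range is limited). The gripper opens to 85 mm and grips with 20 to 120 N. Pads are 22 mm wide; open, the fingers measure 114 mm over their backs; the gripper's body (76 mm by 85 mm) begins 54 mm behind the grasp point. The pads swing forward as they close: fully open they stand 13 mm farther back than shut.
Start: joints at [1.031, 0.286, 1.577, -0, 1.279, -0.15], TCP at [0.256, 0.624, 0.231] pointing down, gripper open.
Joint ranges: [-2.77, 2.77], [-0.9, 2.22], [0.21, 2.48], [-1.53, 4.67], [0.24, 2.81], [-2.84, 2.84]. Speed limits (rad/s): [2.79, 2.79, 3.14, 3.14, 3.14, 3.14].

### API

Orientations are given as a unit quaternion [x, y, z, w].
In Python, from plant import ctrl gives the robot as it stands.
- The arm moves only by the tool apply_moves, never from a script. Its argument "moves" is a list that holds one entry, the list of rows, each a list of 7 numbers: the shift along the tool's x, y, z in m, then the turn, a rotation vector about the tool's x, y, z in degrees, then the gripper's target within -1 to 1 (shut at 1, half-way at 0, fully open at -1). In form: [[[tx, ty, tz, ax, ay, az, hand], ...]]. A call has 1 to 12 rows; each row shifts and turns the pose as measured when the row begins, along the tool's axes as they then stand; what a row does not reach is not made up. A row lasts 1/10 s, in which the tool goes at most 50 mm and 8.59 degrees, less where a joint would pass 70% of its speed; a pose out of reach is approached as far as the arm can. A call with a gripper value outside its range is refused whole. The fingers move at their own pace and stop on an object; "force" is the grip in N (left out, the last holds). Time passes only in rows, so rows that do not move let the fingers close. It gives the time, the measured TCP pose, the force and the opening at its end, in the units of the state.
- ctrl.get_state(): the state, without advancing time (a new reading comes with each control period).
- ctrl.read_camera(name): name is "scene" or "top" or "wrist"; returns the picture (384x512x3 uint8, red, green, blue); there is no depth.
- ctrl.get_calibration(name): a dict with "camera_matrix" (3x3 intrinsics, pixels), "k1" (the pictures are not rectified: a ray, as slopes to the right and down, at radius r is drawn at 1 + k1 r^2 times it, then the intrinsics apply), "cam_to_world" (4x4, takes a point from camera to world coordinates). Camera axes: x right, y up, looking along -z (the intrinsics and any distortion apply to the point x, -y, -z); pixel columns grow to the right and rows downward; lengths in m; the calibration is good to about 2 mm. A picture is of the moment at which its call begins: read the wrist's pose just before it. get_calibration takes no time and is no camera call; for the wrist camera it gives the pose at the moment of the call.
- ctrl.sign_off(): hands the job in, once; it reports no verdict.
The state is a dict: "time": time; "qpos": joint angles; "dq": joint speeds; "joint_efforts": joint torques, N m; "eef_pos": TCP position; "tcp_rot": TCP orientation; "contact_force": force on the tool from outside, world axes, zero at the start; "wrist_torque": the same for the moment, N m; "opening": opening from 0.0 (shut) to 1.0 (fully open).
Only numpy, scipy, OpenCV 4.12 (cv2) and the standard library are available. Lean on these libraries where they do the work, as an engineer would, in place of code of your own. Each camera call takes 0.05 s, during which the arm holds its last target. There are 200 camera calls.

### The job

Push the rack filled with sample tubes along the table into the corner made by the low rail and the stop arm clamped on it: one long side flush against the rail and one end flush against the stop arm, on the side of the arm nearer the middle of the rail. Push it only from outside with the fingers: keep it standing on the table, do not grip, lift or tip it or its tubes, and leave everything else where it stands. Finish with the robot clear of everything.

Things in the scene. Friction and masses are not known exactly. Their poses are not given: they have to be found in the camera images.
- rack: filled tube rack, one rigid loose piece, about 0.35 kg: white block 80 (its x) x 130 (its y) x 40 mm high; 15 capped tubes fast in it (5 along y, 3 along x, 24 mm apart) stand up to 75 mm above the table. Origin: centre of its underside, z up; long sides at x = +-40 mm, ends at y = +-65 mm. Starts on the robot side of the rail, 75 to 95 mm short of it, turned up to 17 degrees
- rail: straight low aluminium rail fixed to the table, 20 mm thick (its x), 440 mm long (its y), 25 mm high, turned up to 14 degrees. Origin: its middle, on the table surface; x points away from the robot, so the face to push against is x = -10 mm of its frame
- stop: fixed aluminium arm square to the rail, 12 mm thick (y = -6 to 6 mm), 25 mm high, reaching towards the robot to x = -90 mm, held by a grey clamp over the rail (24 mm along the rail, 31 mm high, to x = -10 mm). Origin: on the rail centre line, on the table; axes parallel to the rail. 150 to 175 mm from the rail middle, on its left or right half
- clip: spare grey clamp on the other half of the rail, without an arm: 24 mm along the rail, 31 mm high, flush with the rail face; it is no stop. Origin: on the rail centre line, on the table
- empty_rack: small empty tube rack: white block 55 x 100 x 35 mm with open holes, a bystander; origin at the centre of its underside
- stamp_a: office stamp standing on its base, 30 x 52 mm, 62 mm tall, bystander; origin at the centre of its underside
- stamp_b: another office stamp of the same shape and size, bystander; origin at the centre of its underside
- tape: roll of tape lying flat, 72 mm across, 19 mm high, bystander; origin at the centre of its underside
- bottle: small brown bottle, 44 mm across, 95 mm tall, bystander; origin at the centre of its underside
- tin: open round metal tin, 72 mm across, 40 mm high, bystander; origin at the centre of its underside
Mind the look-alikes: they are no part of the job. Of the things that look like the stop, take the one that is nearest to the robot's base at the start.

How it is judged:
At the end, for the whole second after the job is handed in: The filled rack stands flat and still on the table, its long side within 5 mm of the rail and parallel to it within 0.05 rad (3 degrees), its end within 5 mm of the stop arm, on the arm's side nearer the rail's middle (x of rack in the frame of rail between -0.055 and -0.045 m and angle between the y axis of rack and the y axis of rail, either way round below 0.05 rad and y of rack in the frame of stop between -0.076 and 0.076 m and y of rack in the frame of rail between -0.12 and 0.12 m and height (world z) of rack below 0.004 m and angle between rack's own z axis and vertical below 0.03 rad and linear speed of rack below 0.01 m/s); the robot touches nothing.
It fails at once if the filled rack is lifted more than 8 mm off the table (height (world z) of rack above 0.008 m).
It fails at once if the filled rack is tipped more than about 10 degrees (angle between rack's own z axis and vertical above 0.18 rad).
It fails at once if the gripper reaches down over the rack with its pads among the tubes, as for gripping (x of the grasp point in the frame of rack between -0.03 and 0.03 m and y of the grasp point in the frame of rack between -0.055 and 0.055 m and z of the grasp point in the frame of rack below 0.095 m).
It fails at once if another thing on the table is moved more than 20 mm (distance of any of empty_rack, stamp_a, stamp_b, tape, bottle, tin from where it was at the start of the episode above 0.02 m).
It also fails if it takes over 48 s, if anything falls off the work surface, if the arm or the gripper's body presses on something with over 40 N, if the wrist force passes 120 N, or if a joint passes its speed limit or range.

## Working session

There is one attempt and no reset: what is moved stays moved. The work goes in short steps, Python scripts to look and compute and a tool call to move; the robot and the scene stay as the last step left them, time stands still between calls to the robot, and variables do not carry over. Pictures are saved under pics/ and viewed, about 8 in all and at most 12, crops included, and the job is handed in when it is done.

Besides the shell and the picture viewer there is one more tool, called after "Emit:" as name(argument=value, ...) on one line, values as JSON. apply_moves: Moves the arm, as the interface text tells. Its arguments: {"type":"object","properties":{"moves":{"type":"array","items":{"type":"array","items":{"type":"array","items":{"type":"number"}}}},"force":{"type":"number"}},"required":["moves"]}

```bash
mkdir -p pics; cat > h.py <<'E'
import numpy as np, cv2
from plant import ctrl
def ray(cal,u,v):
    K=np.array(cal["camera_matrix"]);k=cal["k1"]
    d=np.array([(u-K[0,2])/K[0,0],(v-K[1,2])/K[1,1]]);s=d.copy()
    for _ in range(20): s=d/(1+k*(s@s))
    T=np.array(cal["cam_to_world"]);return T[:3,3],T[:3,:3]@np.array([s[0],-s[1],-1])
def pt(cal,u,v,z):
    o,d=ray(cal,u,v);return (o+d*(z-o[2])/d[2])[:2]
def px(cal,p):
    K=np.array(cal["camera_matrix"]);T=np.linalg.inv(np.array(cal["cam_to_world"]))
    c=T[:3,:3]@np.array(p)+T[:3,3];s=np.array([c[0],-c[1]])/-c[2];s=s*(1+cal["k1"]*(s@s))
    return np.array([K[0,0]*s[0]+K[0,2],K[1,1]*s[1]+K[1,2]])
def save(name,img): cv2.imwrite("pics/"+name+".png",cv2.cvtColor(img,cv2.COLOR_RGB2BGR))
E
python3 - <<'E'
from h import *
for n in("top","scene"):
    i=ctrl.read_camera(n);np.save(n+"0.npy",i);save(n+"0",cv2.resize(i,(800,600)))
    c=ctrl.get_calibration(n);print(n,c)
print(ctrl.get_state())
E
```

```text
top {'camera_matrix': array([[380.53872038,   0.        , 248.61804813],
       [  0.        , 380.53872038, 190.22682284],
       [  0.        ,   0.        ,   1.        ]]), 'k1': -0.11937427005965087, 'cam_to_world': array([[ 0.02297338,  0.98695512, -0.15934807,  0.46688385],
       [-0.99937825,  0.01840741, -0.03007131, -0.01944923],
       [-0.02674585,  0.15993983,  0.98676436,  1.04876613],
       [ 0.        ,  0.        ,  0.        ,  1.        ]])}
scene {'camera_matrix': array([[350.05134696,   0.        , 257.49259462],
       [  0.        , 350.05134696, 193.0390227 ],
       [  0.        ,   0.        ,   1.        ]]), 'k1': -0.007511162222372274, 'cam_to_world': array([[ 0.07964585, -0.87446095,  0.4785129 ,  0.99356   ],
       [ 0.99670206,  0.06237645, -0.05190542, -0.06152223],
       [ 0.01554133,  0.48106884,  0.87654506,  0.7066099 ],
       [ 0.        ,  0.        ,  0.        ,  1.        ]])}
{'time': 0.1, 'qpos': array([ 1.03100538e+00,  2.87112044e-01,  1.57806444e+00,  4.41184381e-05,
        1.27859134e+00, -1.49972277e-01]), 'dq': array([ 1.23415786e-03, -1.85628674e-03, -1.93101505e-03, -1.78906358e-03,
       -2.37041418e-05,  2.29421183e-04]), 'joint_efforts': array([-4.76719651e-04, -4.07298625e+01, -2.93699884e+01, -2.01619955e-04,
        3.41669314e-03,  2.58854851e-05]), 'eef_pos': array([0.25614536, 0.62385834, 0.23004386]), 'tcp_rot': array([ 1.93683731e-01,  9.81063417e-01, -1.01640082e-03, -3.87569192e-04]), 'contact_force': array([-0.83129057,  0.43666269,  0.53912167]), 'wrist_torque': array([-0.00078995,  0.00473731, -0.00338561]), 'opening': 1.0018509443905292}
```

View pics/top0.png

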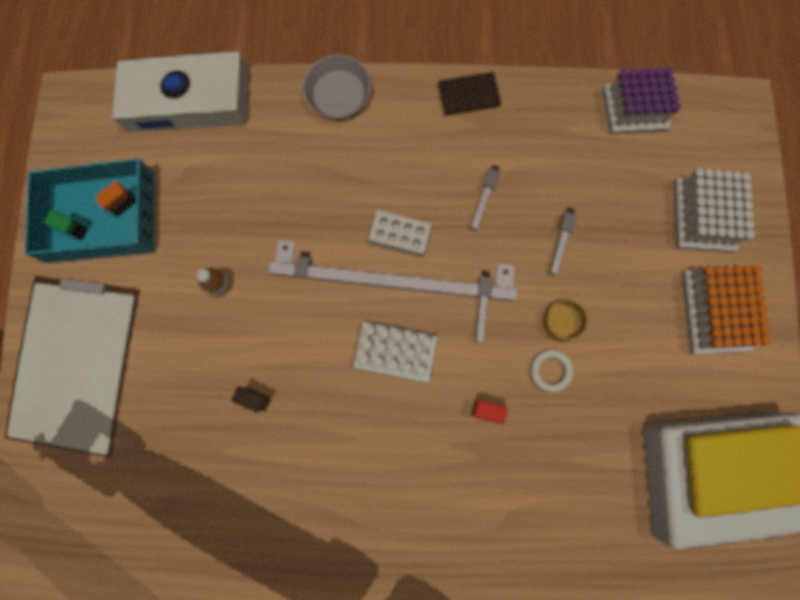

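View pics/scene0.png

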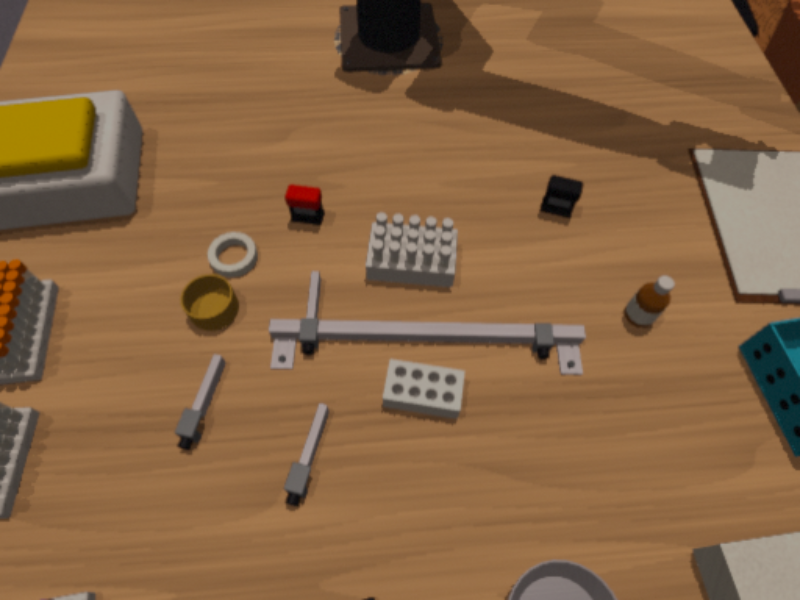

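In the top view there are three stop-like arms: (483,305) with its clamp on the rail, and loose ones at (485,197) and (563,240) beyond the rail. The one at (483,305) fits because it is clamped on the rail and nearest the base. The other clamp on the rail, at (303,263), has no arm, so it is the clip. The filled rack is at (396,351) and the empty one at (400,232). I'll confirm these in enlarged crops.

```bash
python3 - <<'E'
from h import *
i=np.load("top0.npy");save("topc",cv2.resize(i[140:275,165:345],(800,600),interpolation=cv2.INTER_CUBIC))
i=np.load("scene0.npy");save("scenec",cv2.resize(i[120:270,165:385],(800,545),interpolation=cv2.INTER_CUBIC))
E
```

```text
(no output)
```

View pics/topc.png

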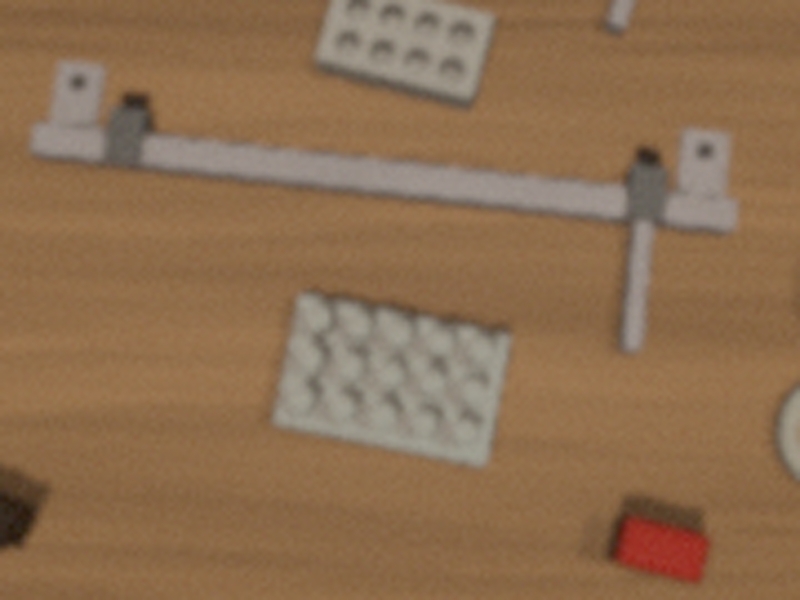

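View pics/scenec.png

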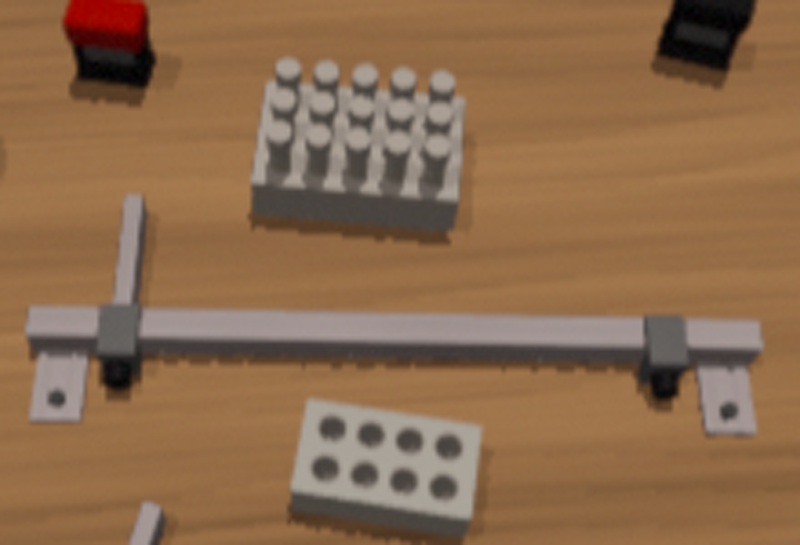

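```bash
cat >> h.py <<'E'
def fit(P):
    """P: near-left, near-right, far-right, far-left -> centre, yaw (of y axis, left), len, wid"""
    nl,nr,fr,fl=P;y=(nl+fl)/2-(nr+fr)/2
    return (sum(P)/4).round(4),np.degrees(np.arctan2(-y[0],y[1])).round(2),np.linalg.norm(y).round(4),np.linalg.norm((fl+fr-nl-nr)/2).round(4)
E
python3 - <<'E'
from h import *
ct=ctrl.get_calibration("top");cs=ctrl.get_calibration("scene")
T=lambda x,y,z:pt(ct,164.5+(x+.5)/4.444,139.5+(y+.5)/4.444,z)
S=lambda x,y,z:pt(cs,164.5+(x+.5)/3.636,119.5+(y+.5)/3.633,z)
print("rail T",fit([T(30,155,.025),T(735,232,.025),T(737,200,.025),T(33,122,.025)]))
print("rail S",fit([S(762,322,.025),S(27,308,.025),S(28,340,.025),S(762,352,.025)]))
print("rack T",fit([T(274,424,.04),T(487,466,.04),T(510,330,.04),T(298,290,.04)]))
print("rack S",fit([S(463,97,.04),S(266,84,.04),S(253,185,.04),S(460,197,.04)]))
print("arm T",T(621,350,.025),T(642,350,.025),T(634,225,.025),T(655,225,.025))
print("arm S",S(145,197,.025),S(125,197,.025),S(136,305,.025),S(115,305,.025))
print("stampred T",T(655,545,.06),"black",T(0,515,.06),"tape",pt(ct,552*.64,371*.64,.019), "tin",pt(ct,565*.64,320*.64,.04))
E
```

```text
rail T (array([0.6625, 0.008 ]), np.float64(-5.36), np.float64(0.4395), np.float64(0.0206))
rail S (array([0.6671, 0.0099]), np.float64(-5.27), np.float64(0.4376), np.float64(0.0205))
rack T (array([ 0.5381, -0.002 ]), np.float64(-9.73), np.float64(0.1291), np.float64(0.0818))
rack S (array([ 5.392e-01, -3.000e-04]), np.float64(-8.25), np.float64(0.1279), np.float64(0.077))
arm T [ 0.55827111 -0.14008558] [ 0.55849951 -0.15282957] [ 0.63514308 -0.14799617] [ 0.63538356 -0.16088997]
arm S [ 0.56304038 -0.13791117] [ 0.5621609  -0.15041478] [ 0.63901356 -0.1438276 ] [ 0.63811362 -0.15635315]
stampred T [ 0.44264934 -0.15608316] black [0.45052451 0.22528493] tape [ 0.5094348  -0.27346415] tin [ 0.59590875 -0.29219031]
```

The crop confirms the choice: the arm in crop pixels (621–655, 225–350) is clamped on the rail, on its right half, and the rack's right end should meet it. Measured sizes match the given ones: rail 0.439 m, rack 0.129 × 0.08 m, arm tip at x = -90 mm in the rail frame.

Plan:
1. Half-open the gripper with its jaws parallel to the rail.
2. Push the long side to the rail.
3. Turn 90° and push the left end to the stop.

```bash
cat >> h.py <<'E'
from scipy.spatial.transform import Rotation as R
RC=np.array([.665,.009]);YAW=-5.3
a=np.radians(YAW);U=np.array([np.cos(a),np.sin(a)]);V=np.array([-U[1],U[0]])
def world(x,y): return RC+x*U+y*V
def torail(p): d=np.asarray(p)[:2]-RC;return np.array([d@U,d@V]).round(4)
def plan(xy,z,yang):
    s=ctrl.get_state();r=R.from_quat(s["tcp_rot"]);
    d=r.inv().apply(np.array([*xy,z])-s["eef_pos"])
    b=np.radians(yang);y=np.array([np.cos(b),np.sin(b),0]);t=R.from_matrix(np.c_[np.cross(y,[0,0,-1]),y,[0,0,-1]])
    print("t",s["time"],"eef",s["eef_pos"].round(4),"rail",torail(s["eef_pos"]),"open",round(s["opening"],2),"F",s["contact_force"].round(1))
    print("shift",d.round(4),"turn deg",np.degrees((r.inv()*t).as_rotvec()).round(2))
E
python3 -c "
from h import *
c=np.array([.5387,-.001]);print(torail(c));p=c-.078*U;print(p,torail(p));plan(p,.23,84.7)"
```

```text
[-0.1248 -0.0216]
[0.46103347 0.00620491] [-0.2028 -0.0216]
t 0.1 eef [0.2561 0.6239 0.23  ] rail [-0.4639  0.5745] open 1.0 F [-0.8  0.4  0.5]
shift [-0.4242 -0.4934  0.0009] turn deg [ -0.12  -0.04 -17.04]
```

Emit:
apply_moves(moves=[[[-0.03,-0.035,0,0,0,0,0],[-0.03,-0.035,0,0,0,0,0],[-0.03,-0.035,0,0,0,0,0],[-0.03,-0.035,0,0,0,0,0],[-0.03,-0.035,0,0,0,0,0],[-0.03,-0.035,0,0,0,0,0],[-0.03,-0.035,0,0,0,0,0],[-0.03,-0.035,0,0,0,0,0],[-0.03,-0.035,0,0,0,0,0],[-0.03,-0.035,0,0,0,0,0],[-0.03,-0.035,0,0,0,0,0],[-0.03,-0.035,0,0,0,0,0]]])

```text
time: 1.3
eef_pos: [0.431, 0.0828, 0.2242]
tcp_rot: [0.188, 0.982, -0.004, -0.002]
contact_force: [0.8, 0.5, 0.0]
opening: 0.499
```

```bash
python3 -c "
from h import *
plan(world(-.2028,-.0216),.23,84.7)"
```

```text
t 1.3 eef [0.431  0.0828 0.2242] rail [-0.2399  0.0519] open 0.5 F [0.8 0.5 0. ]
shift [-0.0562 -0.0602 -0.0055] turn deg [ -0.49  -0.26 -16.34]
```

Emit:
apply_moves(moves=[[[-0.028,-0.03,-0.003,0,0,0,0],[-0.028,-0.03,-0.003,0,0,0,0],[0,0,0,-0.5,-0.3,-8,0],[0,0,0,0,0,-8,0],[0,0,0,0,0,0,0]]])

```text
time: 1.8
eef_pos: [0.4614, -0.0035, 0.229]
tcp_rot: [0.05, 0.999, -0.0, -0.0]
contact_force: [-0.3, 0.2, 0.0]
opening: 0.501
```

```bash
python3 -c "
from h import *
plan(world(-.2028,-.0216),.010,84.7)
i=ctrl.read_camera('top');np.save('top1.npy',i)
i=ctrl.read_camera('wrist');c=ctrl.get_calibration('wrist');np.save('w1.npy',i);np.save('w1c.npy',c,allow_pickle=True);save('w1',i)"
```

```text
t 1.8 eef [ 0.4614 -0.0035  0.229 ] rail [-0.2016 -0.0313] open 0.5 F [-0.3  0.2  0. ]
shift [0.0011 0.0098 0.219 ] turn deg [-0.05 -0.04 -0.46]
```

View pics/w1.png

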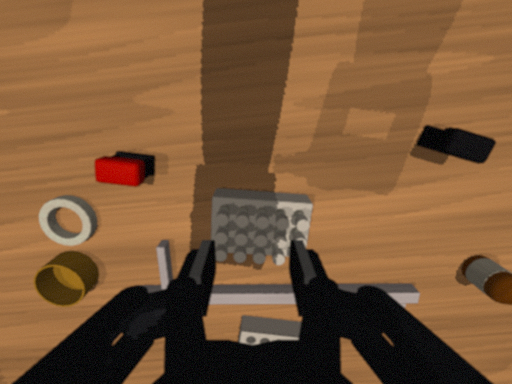

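The wrist picture shows the rack's near top edge from about (213,189) to (311,197), with nothing between it and the gripper. I'll check those two corners against the plan.

```bash
python3 -c "
from h import *
c=np.load('w1c.npy',allow_pickle=True).item()
a=pt(c,212.5,189,.04);b=pt(c,311.5,197,.04);print(a,b,torail(a),torail(b),np.linalg.norm(a-b))
a=pt(c,172,303,.025);b=pt(c,418,303,.025);print(torail(a),torail(b))
a=pt(c,418,287,.025);b=pt(c,345,285,.025);print(torail(a),torail(b))"
```

```text
[ 0.47529028 -0.05355663] [0.49860812 0.06967599] [-0.1831 -0.0798] [-0.1713  0.045 ] 0.1254192899682273
[ 0.0027 -0.154 ] [0.0061 0.2205]
[-0.0229  0.2152] [-0.0273  0.1064]
```

Emit:
apply_moves(moves=[[[0.001,0.01,0.03,0,0,-0.5,0],[0,0,0.045,0,0,0,0],[0,0,0.045,0,0,0,0],[0,0,0.04,0,0,0,0],[0,0,0.03,0,0,0,0],[0,0,0.015,0,0,0,0],[0,0,0.008,0,0,0,0]]])

```text
time: 2.6
eef_pos: [0.4643, 0.0107, 0.0126]
tcp_rot: [0.052, 0.999, -0.001, 0.005]
contact_force: [-0.5, -0.5, -0.0]
opening: 0.501
```

```bash
python3 -c "
from h import *
plan(world(-.112,-.0216),.010,84.7)"
```

```text
t 2.6 eef [0.4643 0.0107 0.0126] rail [-0.2    -0.0169] open 0.5 F [-0.5 -0.5 -0. ]
shift [-0.088  -0.0037  0.0035] turn deg [-0.08  0.54 -0.66]
```

Emit:
apply_moves(moves=[[[-0.01,0,0.002,0,0.5,-0.5,0],[-0.01,0,0,0,0,0,0],[-0.01,0,0,0,0,0,0],[-0.01,0,0,0,0,0,0],[-0.01,0,0,0,0,0,0],[-0.01,0,0,0,0,0,0],[-0.01,0,0,0,0,0,0],[-0.01,0,0,0,0,0,0]]])

```text
time: 3.4
eef_pos: [0.5465, 0.0044, 0.0098]
tcp_rot: [0.049, 0.999, -0.0, -0.003]
contact_force: [-0.8, 1.1, -0.8]
opening: 0.502
```

```bash
python3 -c "
from h import *
plan(world(-.102,-.0216),.010,84.7)
i=ctrl.read_camera('top');save('top2',cv2.resize(i[140:275,165:345],(800,600),interpolation=cv2.INTER_CUBIC))"
```

```text
t 3.4 eef [0.5465 0.0044 0.0098] rail [-0.1176 -0.0155] open 0.5 F [-0.8  1.1 -0.8]
shift [-0.0156 -0.006  -0.0003] turn deg [-0.05 -0.31 -0.31]
```

View pics/top2.png

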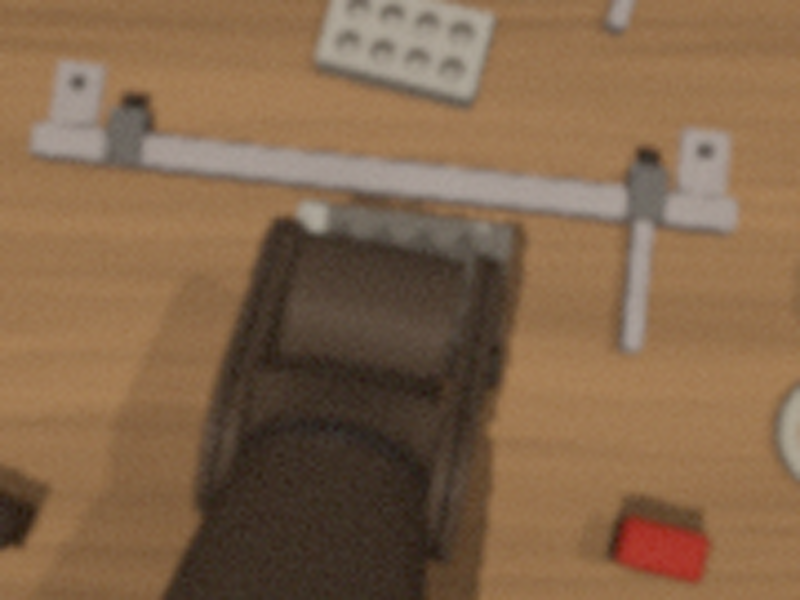

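The rack has aligned with the rail. Its far edge, at crop (305,203) to (520,228), is still about 15 mm short of the rail face. I'll push on slowly and watch the force.

Emit:
apply_moves(moves=[[[-0.006,0,0,0,0,0,0],[-0.005,0,0,0,0,0,0],[-0.004,0,0,0,0,0,0],[-0.003,0,0,0,0,0,0]]])

```text
time: 3.85
eef_pos: [0.5601, 0.0029, 0.0099]
tcp_rot: [0.048, 0.999, -0.0, -0.013]
contact_force: [-11.2, 0.5, 8.0]
opening: 0.499
```

```bash
python3 -c "
from h import *
plan(world(-.102,-.0216),.010,84.7)"
```

```text
t 3.85 eef [0.5601 0.0029 0.0099] rail [-0.1039 -0.0158] open 0.5 F [-11.2   0.5   8. ]
shift [-0.0019 -0.0058 -0.0001] turn deg [-0.08 -1.54 -0.21]
```

Contact at 11 N, so the rack is against the rail. Back off, lift and look.

Emit:
apply_moves(moves=[[[0.01,0,0,0,0,0,0],[0.025,0,0,0,-1,0,0],[0.01,0,-0.045,0,0,0,0],[0,0,-0.05,0,0,0,0],[0,0,-0.04,0,0,0,0],[-0.02,0.04,0,0,0,0,0],[-0.02,0.04,0,0,0,0,0],[-0.02,0.03,0,0,0,0,0]]])

```text
time: 4.65
eef_pos: [0.5889, 0.1106, 0.155]
tcp_rot: [0.052, 0.999, -0.0, 0.006]
contact_force: [0.6, -0.2, -0.1]
opening: 0.498
```

```bash
python3 -c "
from h import *
plan(world(-.056,.095),.14,-5.3)
i=ctrl.read_camera('scene');save('scene3',cv2.resize(i[120:270,165:385],(800,545),interpolation=cv2.INTER_CUBIC))"
```

```text
t 4.65 eef [0.5889 0.1106 0.155 ] rail [-0.0852  0.0942] open 0.5 F [ 0.6 -0.2 -0.1]
shift [-0.029   0.0012  0.0153] turn deg [ 0.52  0.52 89.32]
```

View pics/scene3.png

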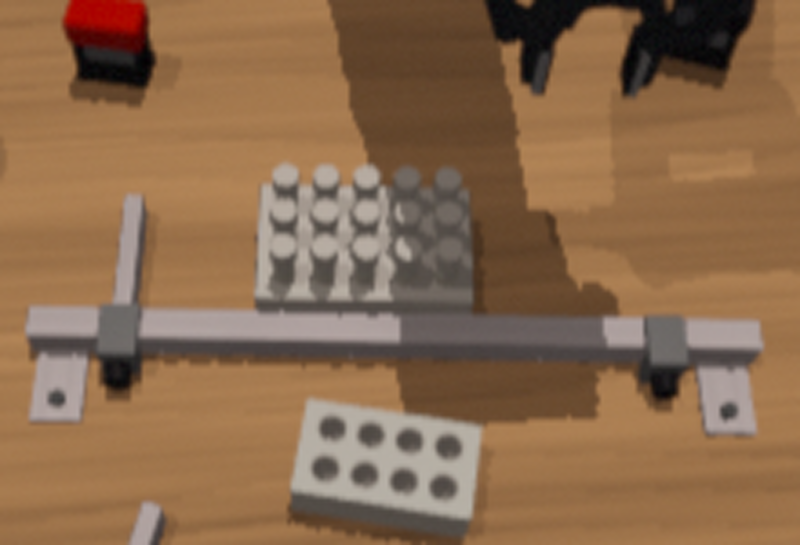

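The rack looks flush and parallel to the rail: its far top edge runs (256,299) to (472,306) next to the rail line. The right end (image left) is still well short of the arm.

```bash
python3 -c "
from h import *
cs=ctrl.get_calibration('scene')
S=lambda x,y,z:pt(cs,164.5+(x+.5)/3.636,119.5+(y+.5)/3.633,z)
P=[S(470,190,.04),S(263,185,.04),S(256,299,.04),S(472,306,.04)]
print(fit(P),torail(fit(P)[0]),[torail(p) for p in P])"
```

```text
(array([ 0.615 , -0.0041]), np.float64(-5.92), np.float64(0.1277), np.float64(0.0801)) [-0.0486 -0.0177] [array([-0.0883,  0.0471]), array([-0.089 , -0.0811]), array([-0.0096, -0.0819]), array([-0.0076,  0.0453])]
```

Emit:
apply_moves(moves=[[[-0.029,0,0,0,0,0,0],[0,0,0,0.5,0.5,8.5,0],[0,0,0,0,0,8.5,0],[0,0,0,0,0,8.5,0],[0,0,0,0,0,8.5,0],[0,0,0,0,0,8.5,0],[0,0,0,0,0,8.5,0],[0,0,0,0,0,8.5,0],[0,0,0,0,0,8.5,0],[0,0,0,0,0,8.5,0],[0,0,0,0,0,8.5,0],[0,0,0,0,0,4.5,0]]])

```text
time: 5.9
eef_pos: [0.6266, 0.1142, 0.157]
tcp_rot: [0.747, 0.665, 0.01, 0.011]
contact_force: [-0.4, 0.2, -0.5]
opening: 0.499
```

```bash
python3 -c "
from h import *
plan(world(-.056,.095),.010,-5.3)"
```

```text
t 5.9 eef [0.6266 0.1142 0.157 ] rail [-0.048   0.1012] open 0.5 F [-0.4  0.2 -0.5]
shift [-0.0064 -0.0122  0.1467] turn deg [ 1.68 -0.   -1.36]
```

Emit:
apply_moves(moves=[[[-0.006,-0.012,0.02,1.7,0,-1.4,0],[0,0,0.035,0,0,0,0],[0,0,0.035,0,0,0,0],[0,0,0.03,0,0,0,0],[0,0,0.015,0,0,0,0],[0,0,0.007,0,0,0,0]]])

```text
time: 6.5
eef_pos: [0.6211, 0.1095, 0.016]
tcp_rot: [0.739, 0.673, 0.008, 0.006]
contact_force: [0.4, -0.1, 0.8]
opening: 0.495
```

```bash
python3 -c "
from h import *
plan(world(-.056,-.008),.010,-5.3)"
```

```text
t 6.5 eef [0.6211 0.1095 0.016 ] rail [-0.053  0.096] open 0.49 F [ 0.4 -0.1  0.8]
shift [-0.104  -0.0031  0.0056] turn deg [ 1.16 -0.19 -0.02]
```

Emit:
apply_moves(moves=[[[-0.008,-0.003,0.005,1.2,0,0,0],[-0.01,0,0,0,0,0,0],[-0.01,0,0,0,0,0,0],[-0.01,0,0,0,0,0,0],[-0.01,0,0,0,0,0,0],[-0.01,0,0,0,0,0,0],[-0.01,0,0,0,0,0,0],[-0.01,0,0,0,0,0,0],[-0.01,0,0,0,0,0,0]]])

```text
time: 7.4
eef_pos: [0.6122, 0.0156, 0.0151]
tcp_rot: [0.739, 0.673, 0.004, 0.0]
contact_force: [0.0, 2.1, -0.9]
opening: 0.497
```

```bash
python3 -c "
from h import *
plan(world(-.056,-.016),.010,-5.3)
i=ctrl.read_camera('scene');save('scene4',cv2.resize(i[120:270,165:385],(800,545),interpolation=cv2.INTER_CUBIC))"
```

```text
t 7.4 eef [0.6122 0.0156 0.0151] rail [-0.0532  0.0017] open 0.5 F [ 0.   2.1 -0.9]
shift [-0.0178 -0.0028  0.005 ] turn deg [ 0.34 -0.32 -0.05]
```

View pics/scene4.png

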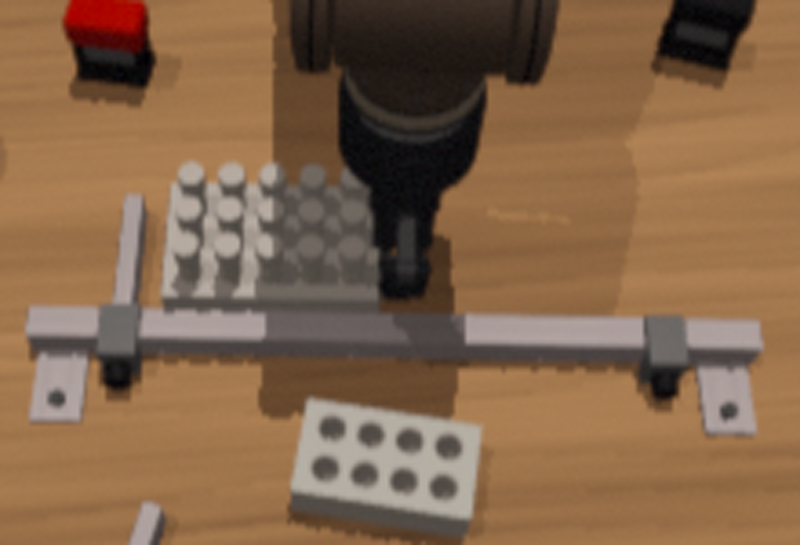

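The rack is sliding square along the rail. Its end, at x≈164, is 15–18 mm from the arm at x≈138. I'll continue gently.

Emit:
apply_moves(moves=[[[-0.006,0,0,0,0,0,0],[-0.005,0,0,0,0,0,0],[-0.004,0,0,0,0,0,0]]])

```text
time: 7.75
eef_pos: [0.6109, -0.0019, 0.0152]
tcp_rot: [0.74, 0.673, 0.004, 0.001]
contact_force: [-0.1, 1.9, -0.3]
opening: 0.499
```

Emit:
apply_moves(moves=[[[-0.003,0,0,0,0,0,0],[-0.002,0,0,0,0,0,0]]])

```text
time: 7.95
eef_pos: [0.6108, -0.0026, 0.0154]
tcp_rot: [0.74, 0.672, 0.008, -0.002]
contact_force: [1.8, 8.8, -1.8]
opening: 0.501
```

Force rose to 8.8 N at the predicted place, so the rack is at the stop. Retreat and check.

Emit:
apply_moves(moves=[[[0.01,0,0,0,0,0,0],[0.03,0,0,0,0,0,0],[0.01,0,-0.04,0,0,0,0],[0,0,-0.05,0,0,0,0],[0,0,-0.05,0,0,0,0],[0.045,-0.01,-0.01,0,0,0,0],[0.045,-0.02,0,0,0,0,0],[0.045,-0.02,0,0,0,0,0],[0.045,-0.02,0,0,0,0,0],[0.045,-0.02,0,0,0,0,0],[0,0,0,0,0,0,0]]])

```text
time: 9.05
eef_pos: [0.5479, 0.2864, 0.1775]
tcp_rot: [0.74, 0.672, 0.009, 0.004]
contact_force: [0.5, 0.3, -1.4]
opening: 0.5
```

```bash
python3 -c "
from h import *
plan(world(-.056,-.016),.010,-5.3)
i=ctrl.read_camera('scene');a=cv2.resize(i[150:220,165:305],(800,400),interpolation=cv2.INTER_CUBIC)
i=ctrl.read_camera('top');np.save('top5.npy',i);b=cv2.resize(i[165:230,215:345],(800,400),interpolation=cv2.INTER_CUBIC)
save('s5',a);save('t5',b)"
```

```text
t 9.05 eef [0.5479 0.2864 0.1775] rail [-0.1422  0.2654] open 0.5 F [ 0.5  0.3 -1.4]
shift [-0.2823  0.0842  0.167 ] turn deg [ 1.09 -0.43 -0.24]
```

View pics/s5.png

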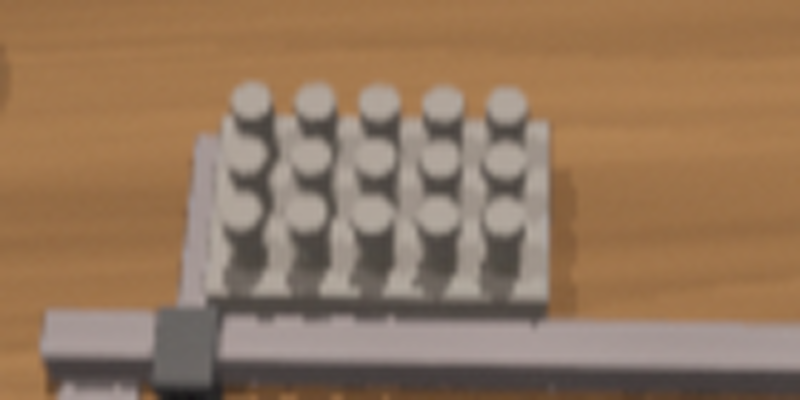

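View pics/t5.png

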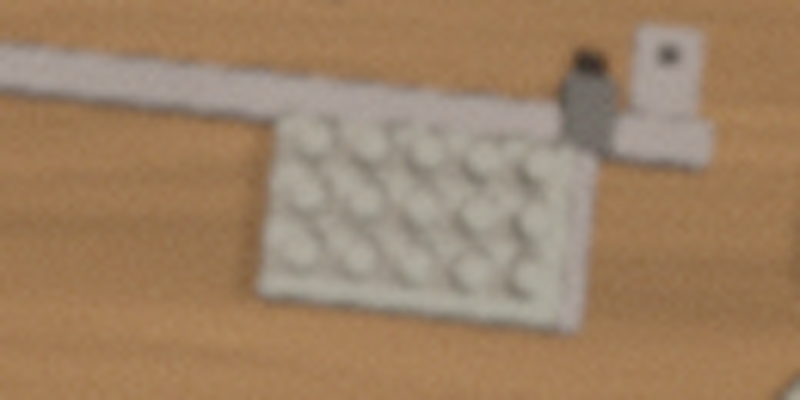

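Both views show the rack seated: the right end against the arm, the long side on the rail. One numeric check of the gaps before handing in.

```bash
python3 -c "
from h import *
cs=ctrl.get_calibration('scene');ct=ctrl.get_calibration('top')
S=lambda x,y,z:pt(cs,164.5+(x+.5)/5.714,149.5+(y+.5)/5.714,z)
T=lambda x,y,z:pt(ct,214.5+(x+.5)/6.154,164.5+(y+.5)/6.154,z)
P=[S(549,122,.04),S(222,118,.04),S(205,298,.04),S(547,303,.04)];print('S',fit(P),torail(fit(P)[0]))
print('S rail face pts',torail(S(220,312,.025)),torail(S(600,320,.025)),torail(S(790,322,.025)),'arm outer edge',torail(S(196,135,.025)),torail(S(178,305,.025)))
P=[T(258,293,.04),T(562,327,.04),T(578,150,.04),T(277,118,.04)];print('T',fit(P),torail(fit(P)[0]))
print('T rail face pts',torail(T(0,92,.025)),torail(T(265,119,.025)),torail(T(700,165,.025)),'arm outer edge',torail(T(580,330,.025)),torail(T(597,165,.025)))
"
```

```text
S (array([ 0.608 , -0.0781]), np.float64(-4.94), np.float64(0.1283), np.float64(0.0799)) [-0.0487 -0.092 ]
S rail face pts [-0.0103 -0.1522] [-0.0099 -0.0073] [-0.0106  0.0653] arm outer edge [-0.0894 -0.1687] [-0.013  -0.1684]
T (array([ 0.6035, -0.0802]), np.float64(-5.21), np.float64(0.132), np.float64(0.0776)) [-0.053  -0.0945]
T rail face pts [-0.0137  0.0961] [-0.0128 -0.0228] [-0.012  -0.2165] arm outer edge [-0.0907 -0.1703] [-0.0171 -0.1711]
```

```bash
python3 -c "
from h import *
print(ctrl.sign_off())"
```

```text
the job is handed in; nothing more can be done
None
```

I pushed the filled rack into the corner and handed the job in at about 9 s of robot time. With half-open fingers, I pushed its long side to the rail (11 N at contact). I then turned the gripper 90° and pushed the left end along the rail to the stop arm (9 N at contact).

Last checks:

| Check | Scene camera | Top camera | Flush value |
|---|---|---|---|
| Rack centre to rail face | 38.4 mm | 40.2 mm | 40 mm |
| Rack centre to stop arm centre | 70.5 mm | 70.2 mm | 71 mm |
| Rack angle to rail | about 0.4° | about 0.1° | 0° |

- **Camera disagreement:** the two cameras' absolute positions differ by 2–4 mm. The wrist camera read about 10–15 mm off, so I used it only for relative checks.
- **Height and tilt:** I did not measure the rack's tilt or height; it looked upright and flat in both views.
- **Robot:** it finished clear of everything, about 0.18 m up.
- **Other objects:** those in view in the last pictures looked undisturbed. I did not measure them again.

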